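Put away the last tin and close the pan

ROBOT

A 6-joint arm with a two-finger parallel gripper is mounted at the origin on the work surface. World frame = base frame: x ahead of the robot, y to its left, z up, the work surface at z = 0. Lengths are in m, angles in rad, forces in N, time in s.
With the tool pointing down it reaches from about 0.425 to 0.95 m from the base axis. Payload 3.5 kg.
Tool frame: the origin (TCP) lies between the finger pads; the fingertips stand 17 mm ahead of it and the grasp point (between the pads) lies 2 mm behind it (ctrl.tip_reach is the distance from the TCP to the fingertips, in m); z points along the fingers, y is the direction in which the jaws open and shut (so a half turn about z gives the same grasp; the last joint's range is limited). The gripper opens to 85 mm and grips with 20 to 120 N. Pads are 22 mm wide; open, the fingers measure 114 mm over their backs; the gripper's body (76 mm by 85 mm) begins 54 mm behind the grasp point. The pads swing forward as they close: fully open they stand 13 mm farther back than shut.
Start: joints at [-1.489, 0.286, 1.577, -0, 1.279, -0.15], TCP at [0.155, -0.657, 0.248] pointing down, gripper open.
Joint ranges: [-2.77, 2.77], [-0.9, 2.22], [0.21, 2.48], [-1.53, 4.67], [0.24, 2.81], [-2.84, 2.84]. Speed limits (rad/s): [2.79, 2.79, 3.14, 3.14, 3.14, 3.14].

INTERFACE

Orientations are given as a unit quaternion [x, y, z, w].
In Python, from plant import monitor, imaging, workorder, ctrl gives the robot as it stands.
- The arm moves only by the tool send_rows, never from a script. Its argument "rows" is a list of rows, each a list of 4 numbers: the shift along the world's x, y, z normalised to -1 to 1, where 1 is 0.3 m, then the turn about the world's z normalised to -1 to 1, where 1 is 360 degrees. A call has 1 to 20 rows; each row is the pose to reach, as a shift and turn from the pose commanded when the call began, turning the shorter way round; what a row does not reach only later rows make up. A row lasts 1/8 s, in which the tool goes at most 62.5 mm and 10.7 degrees, less where a joint would pass 70% of its speed; a pose out of reach is approached as far as the arm can. A call with a number of a shift or a turn outside -1 to 1 is refused whole. A call with a gripper value outside its range is refused whole. "jaw" is the closure, from 0 (fully open) to 1 (shut), set as the call begins (left out, the last holds). The fingers move at their own pace and stop on an object; "newtons" is the grip in N (left out, the last holds). Time passes only in rows, so rows that repeat a pose let the fingers close. It gives the time, the measured TCP pose, the force and the opening at its end, in the units of the state.
- monitor.get_state(): the state, without advancing time (a new reading comes with each control period).
- imaging.read_camera(name): name is "scene" or "top" or "wrist"; returns the picture (420x560x3 uint8, red, green, blue); there is no depth.
- imaging.calibration(name): a dict with "intrinsics" (3x3 intrinsics, pixels), "cam_to_world" (4x4, takes a point from camera to world coordinates). Camera axes: x right, y up, looking along -z (the intrinsics and any distortion apply to the point x, -y, -z); pixel columns grow to the right and rows downward; lengths in m; the calibration is good to about 2 mm. The wrist camera is an equidistant fisheye: a pixel r from the principal point sees the ray r / f radians off the axis. A picture is of the moment at which its call begins: read the wrist's pose just before it. calibration takes no time and is no camera call; for the wrist camera it gives the pose at the moment of the call.
- workorder.sign_off(): hands the job in, once; it reports no verdict.
The state is a dict: "time": time; "qpos": joint angles; "dq": joint speeds; "joint_efforts": joint torques, N m; "eef_pos": TCP position; "tcp_rot": TCP orientation; "contact_force": force on the tool from outside, world axes, zero at the start; "wrist_torque": the same for the moment, N m; "opening": opening from 0.0 (shut) to 1.0 (fully open).
Only numpy, scipy, OpenCV 4.12 (cv2) and the standard library are available. Lean on these libraries where they do the work, as an engineer would, in place of code of your own. Each camera call takes 0.05 s, during which the arm holds its last target.

TASK

Put the loose flat tin away in the steel pan: set it squarely on top of one of the three piles of tins, one that still has room for another tin under the lid, feeling for the top of the pile so that the tin is neither dropped nor rammed down. Then take the lid by its handle and set it gently on the pan, fully home all round. Leave the bottle, the food box and the tub where they are.

Things in the scene. Friction and masses are not known exactly. Their poses are not given: they have to be found in the camera images.
- pan: open steel food pan, fixed, 104 high; rim flange 325 (its x) by 176 (its y), 3 thick; inside 298 x 150, floor 4 thick. Origin: centre of the underside, z up. x points roughly away from the robot; it stands left or right. In it, in a row along x, stand three loose piles of tins like the loose one: 2, 3 and 4 tins high, in unknown order. On the pile of 4 a fifth would stop the lid going on
- bay_near (a point): point on the pan's inner floor (4 above the pan's underside) under the pile nearest the robot, at x = -95 in the pan's frame; the pile's axis is within about 5 of it, its height is not reported. Axes as the pan's. 44 free between a tin and each long wall of the pan, 33 between neighbouring piles
- bay_middle (a point): the same for the middle pile, at x = 0 in the pan's frame
- bay_far (a point): the same for the pile farthest from the robot, at x = +95 in the pan's frame
- pan_mouth (a point): centre of the pan's mouth, level with the top of the rim, 104 above the table. Axes as the pan's
- tin_center (a point): the loose tin to put away: flat round metal tin, diameter 62, height 22, about 100 g, lying flat on the table between pan and lid. This point is its centre, 11 above its underside; z is its axis. Dents if dropped or rammed
- lid_grip (a point): centre of the bar of the lid's handle; the bar runs along the lid's long x axis, 110 long, 12 wide (y), 10 thick, its centre 30 above the plate's top and 41 above the lid's underside. With the lid home on the pan this point is 33 above the top of the pan's rim. z up, either way round fits
- tin: the loose tin, the same as tin_center but with the origin at the centre of its underside
- lid: loose steel lid, about 550 g, lying on the table on the other side from the pan: plate 325 x 176 x 3, under it a step 290 x 142 (lowest 4: 284 x 136), 8 deep, that drops into the pan's mouth with 4 play on each side. Home, the step reaches 8 below the top of the rim. Origin: centre of the step's underside; x its long axis
- bottle: bystander: green glass bottle, 72 diameter, 250 high, origin at its foot; leave it alone
- food_box: bystander: clear food box with a red lid, 158 x 118 x 67, origin under its centre; leave it alone
- tub: bystander: open white plastic tub, 154 x 294 x 75, beyond the work, origin under its centre; leave it alone
There are look-alikes about, which are no part of the job. What is shaped like the tin but black or red is not meant.

How it is judged:
By the outcome, as a careful person would: the job done as asked, in the order asked, and still so for the second after the job is handed in, with the robot touching nothing.
It also fails if it takes over 69 s, if anything falls off the work surface, if the arm or the gripper's body presses on something with over 40 N, if the wrist force passes 120 N, or if a joint passes its speed limit or range.

## Working session

There is one attempt and no reset: what is moved stays moved. The work goes in short steps, Python scripts to look and compute and a tool call to move; the robot and the scene stay as the last step left them, time stands still between calls to the robot, and variables do not carry over. Pictures are saved under pics/ and viewed, and the job is handed in when it is done.

Besides the shell and the picture viewer there is one more tool, called by a JSON object that holds its "op" and its "data". send_rows: Moves the arm, as the interface text tells. Scaled input: -1 to 1 covers 0.3 m each way for a shift and 360 degrees each way for a turn. Its arguments: {"type":"object","properties":{"rows":{"type":"array"},"jaw":{"type":"number"},"newtons":{"type":"number"}},"required":["rows"]}

```bash
mkdir -p pics; ls; cat > h.py <<'E'
import numpy as np, cv2
from plant import monitor, imaging, workorder, ctrl
def snap(n,f):
    im=imaging.read_camera(n); cv2.imwrite('pics/'+f,cv2.cvtColor(im,cv2.COLOR_RGB2BGR)); return im
def ray(n,u,v,c=None):
    c=c or imaging.calibration(n); K=np.array(c['intrinsics']);T=np.array(c['cam_to_world'])
    x=(u-K[0,2])/K[0,0];y=(v-K[1,2])/K[1,1]
    if n=='wrist':
        r=np.hypot(x,y); s=np.sin(r)/r if r>1e-9 else 1; d=np.array([x*s,-y*s,-np.cos(r)])
    else: d=np.array([x,-y,-1])
    return T[:3,3],T[:3,:3]@d
def onz(n,u,v,z,c=None):
    o,d=ray(n,u,v,c); return o+d*(z-o[2])/d[2]
def proj(n,P,c=None):
    c=c or imaging.calibration(n); K=np.array(c['intrinsics']);T=np.array(c['cam_to_world'])
    p=T[:3,:3].T@(np.array(P)-T[:3,3]); x,y,z=p[0],-p[1],-p[2]
    if n=='wrist':
        r=np.hypot(x,y);t=np.arctan2(r,z); x,y=x/r*t,y/r*t
    else: x,y=x/z,y/z
    return np.array([K[0,0]*x+K[0,2],K[1,1]*y+K[1,2]])
E
python3 - <<'E'
from h import *
import pickle
for n in ('top','scene','wrist'):
    c=imaging.calibration(n); snap(n,n+'0.png'); print(n,np.round(c['intrinsics'],1).tolist(),np.round(c['cam_to_world'],3).tolist(),[k for k in c])
print(monitor.get_state(),ctrl.tip_reach)
E
```

```text
pics
top [[436.6, 0.0, 275.3], [0.0, 436.6, 206.9], [0.0, 0.0, 1.0]] [[-0.027, 0.981, -0.194, 0.347], [-0.999, -0.022, 0.028, 0.004], [0.023, 0.194, 0.981, 1.338], [0.0, 0.0, 0.0, 1.0]] ['intrinsics', 'cam_to_world']
scene [[474.3, 0.0, 280.9], [0.0, 474.3, 204.2], [0.0, 0.0, 1.0]] [[0.604, -0.59, 0.536, 1.461], [0.797, 0.44, -0.414, -0.701], [0.009, 0.677, 0.736, 1.282], [0.0, 0.0, 0.0, 1.0]] ['intrinsics', 'cam_to_world']
wrist [[325.2, 0.0, 278.4], [0.0, 325.2, 211.7], [0.0, 0.0, 1.0]] [[0.231, 0.934, 0.273, 0.225], [-0.973, 0.222, 0.062, -0.641], [-0.002, -0.28, 0.96, 0.372], [0.0, 0.0, 0.0, 1.0]] ['intrinsics', 'cam_to_world']
{'time': 0.15, 'qpos': array([-1.48900808e+00,  2.87034273e-01,  1.57784140e+00, -6.23708480e-07,
        1.27860005e+00, -1.50001099e-01]), 'dq': array([ 0.000474  , -0.00278683, -0.00584252,  0.0014321 ,  0.00063479,
       -0.00038089]), 'joint_efforts': array([-2.86414079e-04, -4.06603575e+01, -2.93142468e+01, -2.12785130e-04,
        3.94056318e-03,  8.59999005e-06]), 'eef_pos': array([ 0.1550489 , -0.65645839,  0.24721645]), 'tcp_rot': array([ 9.93291275e-01,  1.15635444e-01,  3.18079161e-05, -9.41001287e-04]), 'contact_force': array([0.43761584, 0.03806185, 0.64989016]), 'wrist_torque': array([ 0.0153453 ,  0.02551777, -0.02216864]), 'opening': 1.0002830240704563} 0.017
```

View pics/top0.png

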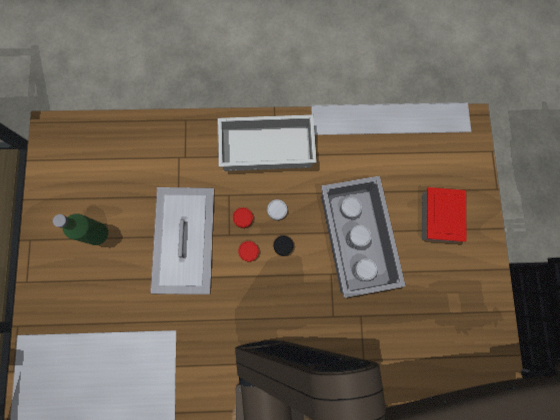

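View pics/scene0.png

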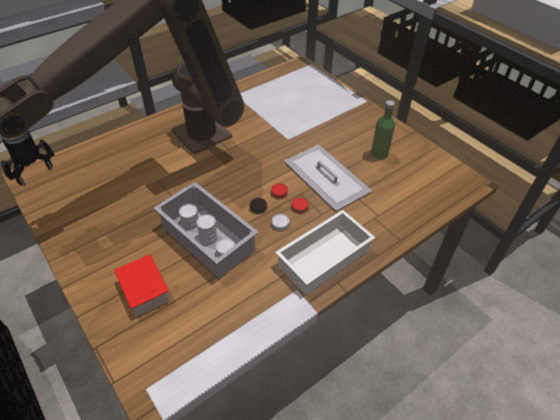

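View pics/wrist0.png

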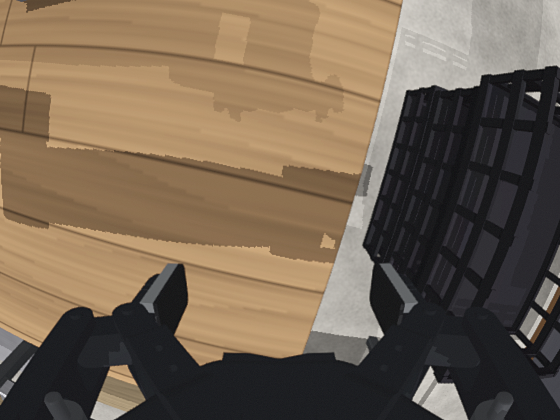

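Candidates for the tin in the top view: silver (277,210), red (243,217), red (249,251) and black (284,246). Only the silver one fits the description. I'll confirm it in an enlarged crop.

```bash
python3 - <<'E'
import cv2,numpy as np
t=cv2.imread('pics/top0.png');s=cv2.imread('pics/scene0.png')
a=cv2.resize(t[170:305,230:410],None,fx=4.4,fy=4.4,interpolation=cv2.INTER_CUBIC);cv2.imwrite('pics/ta.png',a)
a=cv2.resize(s[175:280,150:310],None,fx=5,fy=5,interpolation=cv2.INTER_CUBIC);cv2.imwrite('pics/sa.png',a)
a=cv2.resize(t[180:300,145:220],None,fx=5,fy=5,interpolation=cv2.INTER_CUBIC);cv2.imwrite('pics/tl.png',a)
E
```

```text
(no output)
```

View pics/ta.png

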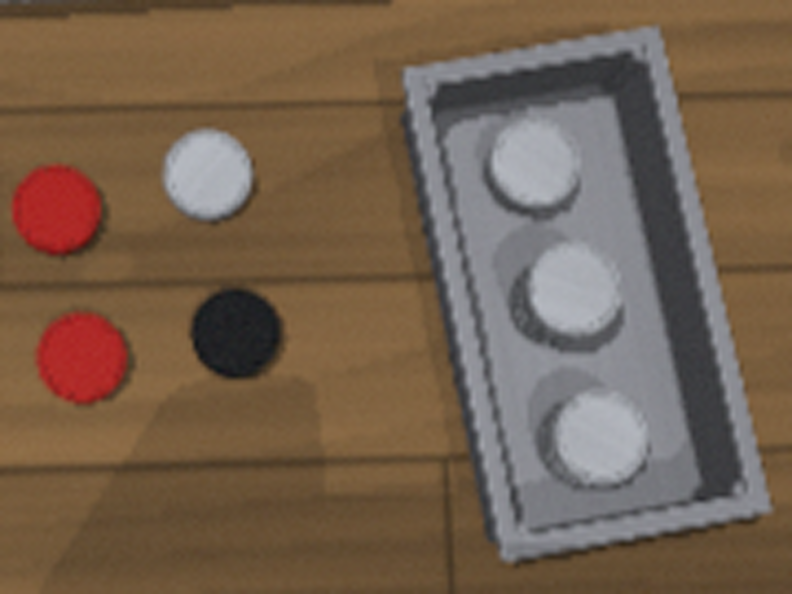

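View pics/sa.png

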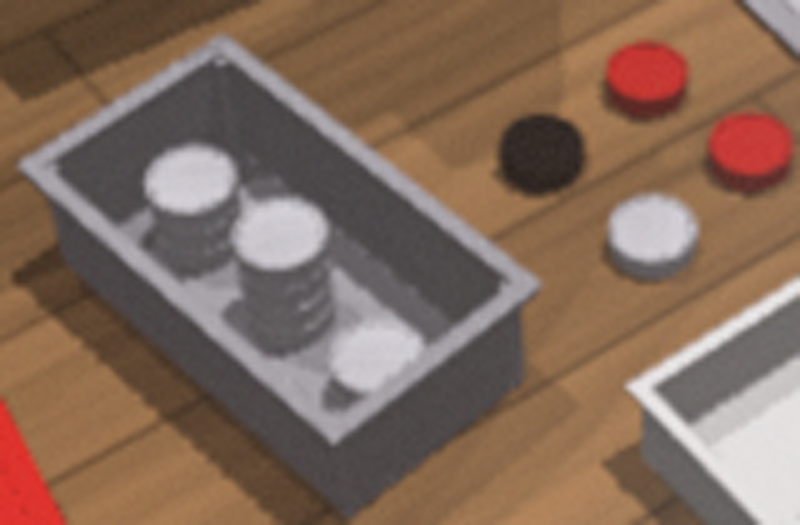

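View pics/tl.png

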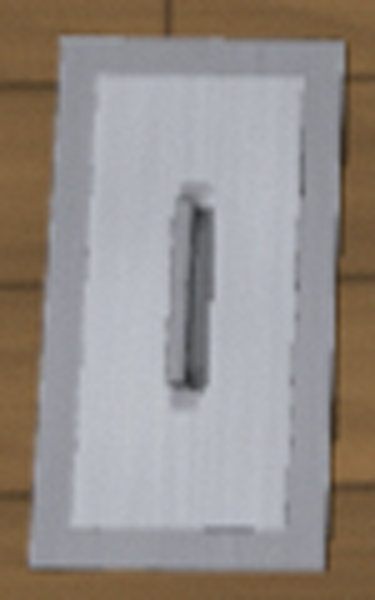

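Silver tin confirmed (crop 208,175), separate from the red and black ones. In both views the middle pile looks tallest, then near, then far.

```bash
cat > m.py <<'E'
from h import *
from scipy.optimize import least_squares as LS
C={n:imaging.calibration(n) for n in('top','scene')}
T=lambda p:np.array([(p[0]+.5)/4.4-.5+230,(p[1]+.5)/4.4-.5+170])
S=lambda p:np.array([(p[0]+.5)/5-.5+150,(p[1]+.5)/5-.5+175])
L=lambda p:np.array([(p[0]+.5)/5-.5+145,(p[1]+.5)/5-.5+180])
def rect(p,lx,ly,z):
    x,y,a=p;c,s=np.cos(a),np.sin(a)
    return [np.array([x+c*u-s*v,y+s*u+c*v,z]) for u,v in((lx,ly),(lx,-ly),(-lx,-ly),(-lx,ly))]
def fit(obs,lx,ly,z,p0):
    f=lambda p:np.concatenate([proj(n,P,C[n])-q for n,qs in obs.items() for P,q in zip(rect(p,lx,ly,z),qs)])
    r=LS(f,p0);return r.x,r.fun
tp=[T(p) for p in((405,70),(658,28),(770,512),(505,562))]
sp=[S(p) for p in((540,285),(335,443),(20,162),(222,36))]
for o in({'top':tp},{'scene':sp},{'top':tp,'scene':sp}):
    p,r=fit(o,.1625,.088,.104,[.6,-.2,.2]);print('pan',p.round(4),r.round(1))
lp=[L(p) for p in((60,36),(345,40),(325,570),(28,568))]
q,r=fit({'top':lp},.1625,.088,.011,[.6,.2,0]);print('lid',q.round(4),r.round(1))
def tri(t,s):
    A=[];b=[]
    for n,u in(('top',t),('scene',s)):
        o,d=ray(n,*u,C[n]);d=d/np.linalg.norm(d);M=np.eye(3)-np.outer(d,d);A.append(M);b.append(M@o)
    return np.linalg.lstsq(np.vstack(A),np.concatenate(b),rcond=None)[0]
for n,t,s in(('near',(600,438),(190,178)),('mid',(574,288),(281,234)),('far',(535,163),(377,357)),('tin',(208,174),(652,227))):
    P=tri(T(t),S(s));print(n,P.round(4))
    for z in(.048,.070,.092,.022):print('   ',z,onz('top',*T(t),z,C['top']).round(4)[:2],onz('scene',*S(s),z,C['scene']).round(4)[:2])
c,s=np.cos(p[2]),np.sin(p[2])
for d in(-.095,0,.095):print('bay',p[0]+c*d,p[1]+s*d)
E
python3 m.py
```

```text
pan [ 0.5034 -0.2783  0.1494] [-0.6 -0.   0.5 -0.4  0.6  0.2 -0.5  0.1]
pan [ 0.5069 -0.2785  0.1481] [ 0.7 -0.2 -0.4  0.3 -0.7  0.4  0.4 -0.7]
pan [ 0.5045 -0.2782  0.1489] [-0.6 -0.4  0.5 -0.7  0.5 -0.2 -0.5 -0.3  0.3 -0.7 -0.6 -0.3 -1.  -0.
  0.1 -1.1]
lid [ 0.5155  0.25   -0.0346] [ 0.1 -0.1 -0.1 -0.2  0.1  0.2 -0.1  0.1]
near [ 0.4077 -0.2907  0.0673]
    0.048 [ 0.4086 -0.2953] [ 0.3909 -0.2842]
    0.07 [ 0.4075 -0.2902] [ 0.41   -0.2916]
    0.092 [ 0.4064 -0.2851] [ 0.4291 -0.299 ]
    0.022 [ 0.4098 -0.3013] [ 0.3684 -0.2754]
mid [ 0.505  -0.2749  0.0884]
    0.048 [ 0.5099 -0.2844] [ 0.473  -0.2601]
    0.07 [ 0.5071 -0.2795] [ 0.4906 -0.2679]
    0.092 [ 0.5043 -0.2745] [ 0.5082 -0.2758]
    0.022 [ 0.5132 -0.2902] [ 0.4522 -0.2508]
far [ 0.598  -0.2636  0.0436]
    0.048 [ 0.5969 -0.2631] [ 0.6014 -0.2647]
    0.07 [ 0.5927 -0.2585] [ 0.6167 -0.2725]
    0.092 [ 0.5884 -0.254 ] [ 0.6321 -0.2803]
    0.022 [ 0.602  -0.2684] [ 0.5833 -0.2555]
tin [ 0.6    -0.0386  0.0195]
    0.048 [ 0.5943 -0.038 ] [ 0.6196 -0.0532]
    0.07 [ 0.5901 -0.0373] [ 0.6346 -0.0648]
    0.092 [ 0.5859 -0.0366] [ 0.6496 -0.0764]
    0.022 [ 0.5993 -0.0388] [ 0.6019 -0.0396]
bay 0.4105667404068853 -0.2923092092201387
bay 0.5045162511378629 -0.278220581415774
bay 0.5984657618688406 -0.2641319536114093
```

Pile tops triangulate to 67, 88 and 44 mm for near, middle and far, so the piles are 3, 4 and 2 tins high. I'll use the near pile, which becomes 4 high with its top at 92, under the lid step at 96. First I move above the tin.

{"op": "send_rows", "data": {"rows": [[0.12, 0.166, 0, -0.003], [0.24, 0.333, 0, -0.006], [0.36, 0.5, 0, -0.01], [0.48, 0.667, 0, -0.0132], [0.6, 0.833, 0, -0.0132], [0.733, 1.0, 0, -0.0132], [0.733, 1.0, 0, -0.0132]], "jaw": 0, "newtons": 40}}

```text
time: 1.02
eef_pos: [0.3768, -0.3536, 0.2481]
tcp_rot: [0.997, 0.077, 0.0, -0.0]
contact_force: [0.1, -0.4, -0.3]
opening: 1.003
```

{"op": "send_rows", "data": {"rows": [[0.12, 0.166, 0, 0], [0.24, 0.333, 0, 0], [0.36, 0.5, 0, 0], [0.48, 0.667, 0, 0], [0.6, 0.833, -0.1, 0], [0.7, 0.96, -0.2, 0], [0.75, 1.0, -0.25, 0], [0.75, 1.0, -0.25, 0], [0.75, 1.0, -0.25, 0]]}}

```text
time: 2.15
eef_pos: [0.6, -0.0582, 0.1738]
tcp_rot: [0.997, 0.074, 0.0, 0.0]
contact_force: [0.7, -1.0, 0.9]
opening: 1.001
```

```bash
python3 - <<'E'
from h import *
s=monitor.get_state();c=imaging.calibration('wrist');snap('wrist','w1.png')
print(s['time'],s['eef_pos'],s['tcp_rot'],s['contact_force'],s['qpos'].round(2))
print(proj('wrist',[.6,-.039,.022],c), c['cam_to_world'])
E
```

```text
2.15 [ 0.59996801 -0.05824462  0.17381422] [9.97271833e-01 7.38159230e-02 1.16687053e-04 2.94312540e-04] [ 0.66527852 -0.95683435  0.90104277] [-0.26  0.2   1.82 -0.    1.12  1.16]
[256.01302682 198.41852675] [[ 1.48015960e-01  9.49322838e-01  2.77267786e-01  6.70830827e-01]
 [-9.88984863e-01  1.41948366e-01  4.19476006e-02 -4.81144212e-02]
 [ 4.64106176e-04 -2.80422558e-01  9.59876541e-01  2.98837414e-01]
 [ 0.00000000e+00  0.00000000e+00  0.00000000e+00  1.00000000e+00]]
```

View pics/w1.png

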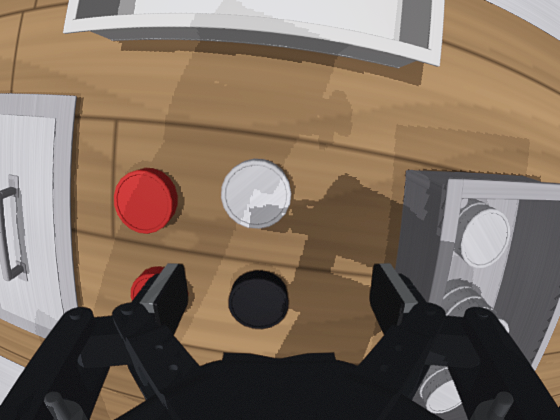

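The wrist view shows the silver tin at (256,193), with red (146,200) to its left and black (258,300) below.

```bash
python3 - <<'E'
from h import *
c=imaging.calibration('wrist')
im=cv2.imread('pics/w1.png');cv2.imwrite('pics/w1c.png',cv2.resize(im[140:250,200:320],None,fx=5,fy=5,interpolation=cv2.INTER_CUBIC))
for p in((256,191),(256,193),(256,195)):print(onz('wrist',*p,.022,c).round(4))
C=[proj('wrist',[.601+.031*np.cos(a),-.039+.031*np.sin(a),z],c).round(0).tolist() for z in(.022,0) for a in np.arange(0,6.2,np.pi/2)];print(C)
E
```

```text
[ 0.6068 -0.0383  0.022 ]
[ 0.605  -0.0385  0.022 ]
[ 0.6032 -0.0387  0.022 ]
[[261.0, 163.0], [221.0, 193.0], [252.0, 230.0], [291.0, 202.0], [262.0, 160.0], [225.0, 187.0], [253.0, 223.0], [290.0, 197.0]]
```

View pics/w1c.png

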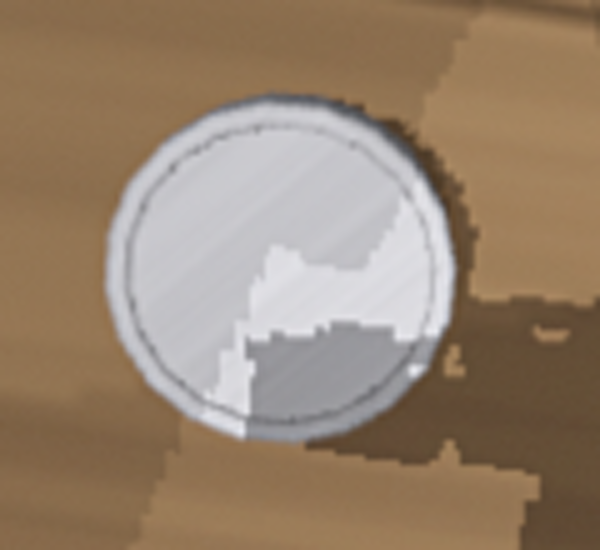

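{"op": "send_rows", "data": {"rows": [[0.007, 0.061, -0.1, 0], [0.007, 0.061, -0.22, 0], [0.007, 0.061, -0.34, 0], [0.007, 0.061, -0.4, 0], [0.007, 0.061, -0.44, 0], [0.007, 0.061, -0.47, 0], [0.007, 0.061, -0.49, 0], [0.007, 0.061, -0.51, 0], [0.007, 0.061, -0.51, 0], [0.007, 0.061, -0.51, 0]]}}

```text
time: 3.45
eef_pos: [0.6024, -0.0386, 0.0206]
tcp_rot: [0.997, 0.074, 0.0, 0.0]
contact_force: [0.4, -0.5, -0.0]
opening: 0.998
```

```bash
python3 - <<'E'
from h import *
s=monitor.get_state();snap('wrist','w2.png')
print(s['eef_pos'],s['contact_force'])
E
```

```text
[ 0.60235763 -0.03863774  0.0206446 ] [ 0.44305898 -0.46977962 -0.0394789 ]
```

View pics/w2.png

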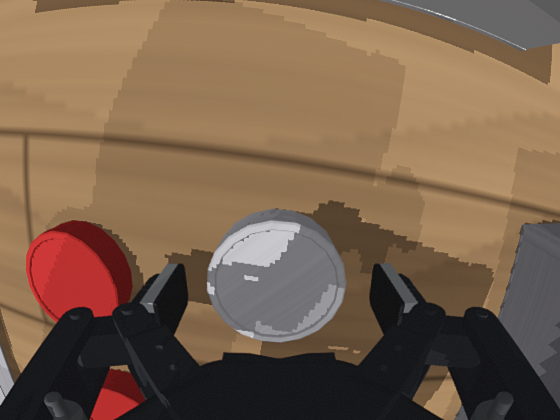

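The tin is centred between the fingers, disc centre about (276,282).

```bash
python3 - <<'E'
from h import *
c=imaging.calibration('wrist')
print(onz('wrist',276,282,.022,c).round(4))
im=cv2.imread('pics/w2.png');
for x,col in((.602,(0,0,255)),(.606,(0,255,0))):
    pts=np.array([proj('wrist',[x+.031*np.cos(a),-.0387+.031*np.sin(a),.022],c) for a in np.linspace(0,6.28,60)])
    cv2.polylines(im,[(pts*1).astype(int)],True,col,1)
cv2.imwrite('pics/w2c.png',cv2.resize(im[180:360,140:420],None,fx=2.8,fy=2.8))
E
```

```text
[ 0.6062 -0.0376  0.022 ]
```

View pics/w2c.png

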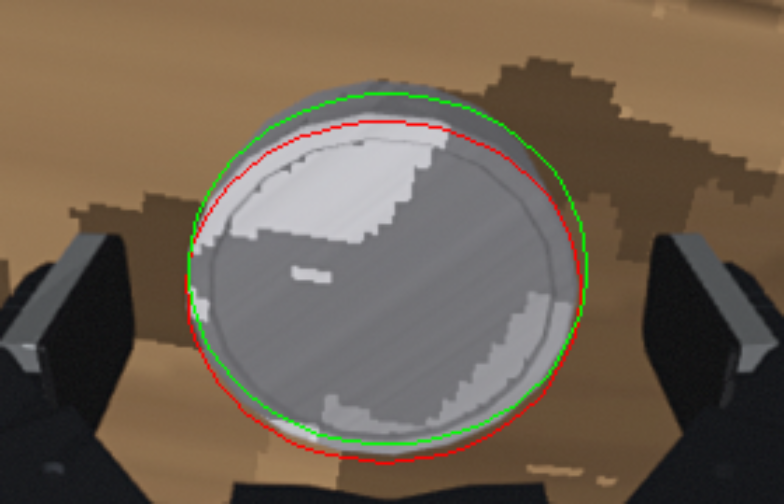

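{"op": "send_rows", "data": {"rows": [[0.004, 0, 0, 0], [0.004, 0.001, 0, 0], [0.004, 0.001, 0, 0], [0.004, 0.001, 0, 0], [0.004, 0.001, 0, 0], [0.004, 0.001, 0, 0], [0.004, 0.001, 0, 0], [0.004, 0.001, 0, 0]], "jaw": 1, "newtons": 35}}

```text
time: 4.5
eef_pos: [0.604, -0.0385, 0.0211]
tcp_rot: [0.997, 0.074, 0.001, 0.0]
contact_force: [0.8, 1.0, 5.3]
opening: 0.711
```

```bash
python3 - <<'E'
from h import *
s=monitor.get_state();snap('wrist','w3.png')
print(s['eef_pos'],s['contact_force'],s['opening'])
E
```

```text
[ 0.60400656 -0.03847948  0.02107948] [0.83213136 0.95601329 5.34843108] 0.7105403144745931
```

View pics/w3.png

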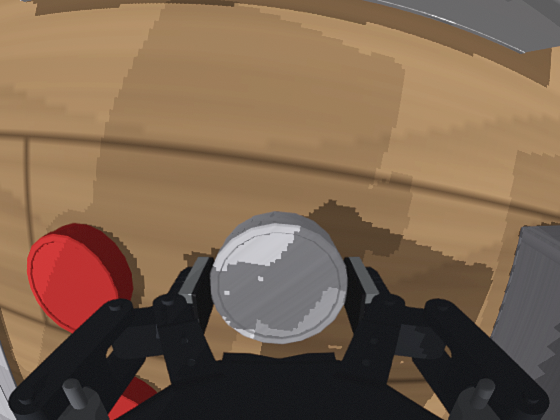

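Gripped at opening 0.711. Lifting, then moving over the near pile.

{"op": "send_rows", "data": {"rows": [[0, 0, 0.02, 0], [0, 0, 0.06, 0], [0, 0, 0.14, 0], [0, 0, 0.26, 0], [0, 0, 0.4, 0], [0, 0, 0.55, 0], [-0.06, -0.078, 0.62, 0], [-0.15, -0.194, 0.62, 0], [-0.26, -0.336, 0.62, 0], [-0.37, -0.478, 0.62, 0], [-0.48, -0.62, 0.62, 0], [-0.57, -0.737, 0.62, 0], [-0.63, -0.814, 0.62, 0], [-0.65, -0.84, 0.62, 0], [-0.65, -0.84, 0.62, 0], [-0.65, -0.84, 0.62, 0]]}}

```text
time: 6.55
eef_pos: [0.4088, -0.2895, 0.2062]
tcp_rot: [0.997, 0.075, 0.0, -0.0]
contact_force: [-0.4, -0.9, -1.9]
opening: 0.707
```

```bash
python3 - <<'E'
from h import *
s=monitor.get_state();c=imaging.calibration('wrist');im=snap('wrist','w4.png')
print(s['eef_pos'],s['contact_force'],s['opening'],s['tcp_rot'])
snap('top','t4.png');snap('scene','s4.png')
E
```

```text
[ 0.40875648 -0.28945285  0.20623929] [-0.39995555 -0.8589366  -1.85081522] 0.7068581361889148 [ 9.97190597e-01  7.49054367e-02  2.74381196e-05 -2.95475008e-04]
```

View pics/w4.png

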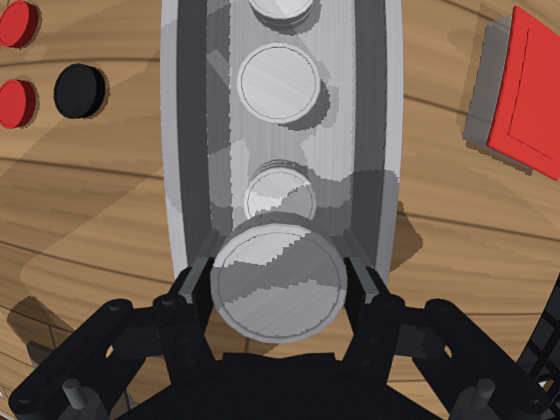

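View pics/s4.png

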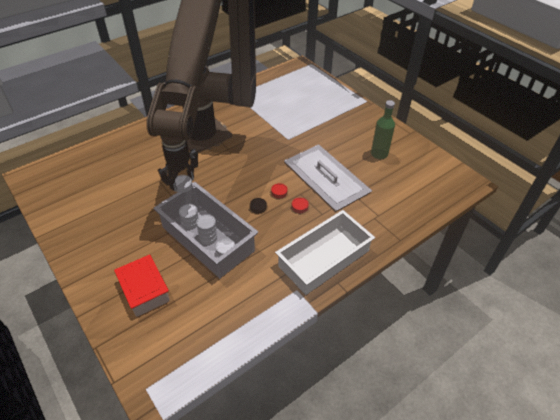

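The wrist view shows the held tin at (280,280), the near pile's top arc at about (280,203) and the middle pile at (279,83). I'll overlay candidate circles.

```bash
python3 - <<'E'
from h import *
c=imaging.calibration('wrist')
im=cv2.imread('pics/w4.png');im=cv2.resize(im,None,fx=4,fy=4,interpolation=cv2.INTER_CUBIC)
def dr(P,r,col):
    pts=np.array([proj('wrist',[P[0]+r*np.cos(a),P[1]+r*np.sin(a),P[2]],c) for a in np.linspace(0,6.283,90)])
    cv2.polylines(im,[((pts+.5)*4).astype(int)],True,col,1)
dr((.408,-.2905,.070),.031,(0,0,255)); dr((.411,-.2905,.070),.031,(0,255,0))
zt=.2062+.0009
dr((.4088,-.2895,zt),.031,(255,0,0))
cv2.imwrite('pics/w4c.png',im[620:1400,760:1480])
E
```

```text
(no output)
```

View pics/w4c.png

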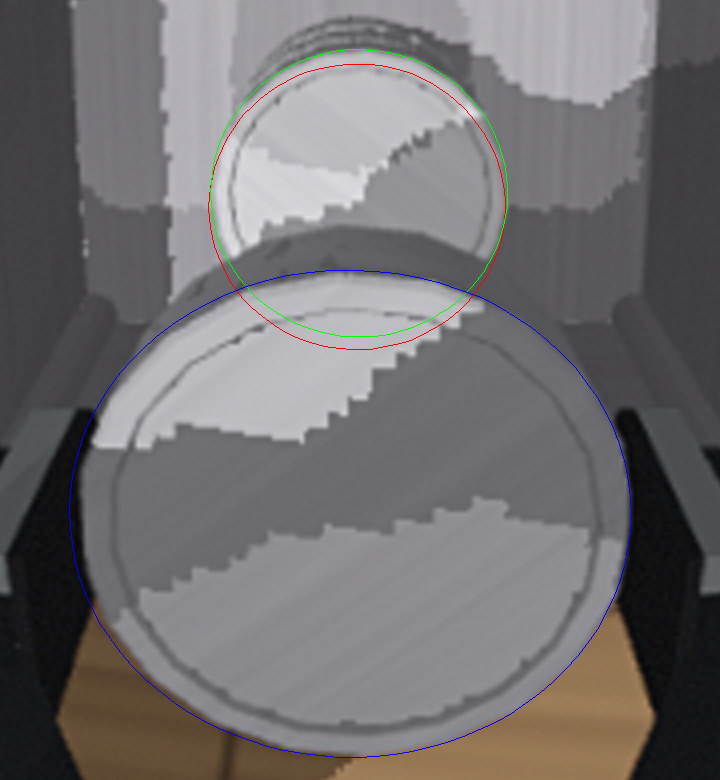

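{"op": "send_rows", "data": {"rows": [[0.001, -0.003, -0.05, 0], [0.001, -0.003, -0.14, 0], [0.001, -0.003, -0.23, 0], [0.001, -0.003, -0.29, 0], [0.001, -0.003, -0.325, 0], [0.001, -0.003, -0.34, 0], [0.001, -0.003, -0.35, 0], [0.001, -0.003, -0.35, 0], [0.001, -0.003, -0.35, 0], [0.001, -0.003, -0.35, 0]]}}

```text
time: 7.95
eef_pos: [0.4088, -0.2914, 0.1018]
tcp_rot: [0.997, 0.074, 0.0, 0.0]
contact_force: [0.1, 0.5, -1.3]
opening: 0.709
```

```bash
python3 - <<'E'
from h import *
s=monitor.get_state();c=imaging.calibration('wrist');im=snap('wrist','w5.png')
print(s['eef_pos'],s['contact_force'],s['wrist_torque'])
im=cv2.imread('pics/w5.png')[140:400,140:420];cv2.imwrite('pics/w5c.png',cv2.resize(im,None,fx=2.3,fy=2.3))
im=snap('scene','s5.png');im=cv2.imread('pics/s5.png')[165:265,150:270];cv2.imwrite('pics/s5c.png',cv2.resize(im,None,fx=5,fy=5,interpolation=cv2.INTER_CUBIC))
E
```

```text
[ 0.40876815 -0.29143596  0.10176488] [ 0.11374972  0.54999308 -1.34982506] [ 0.03675506 -0.0051089   0.02527995]
```

View pics/w5c.png

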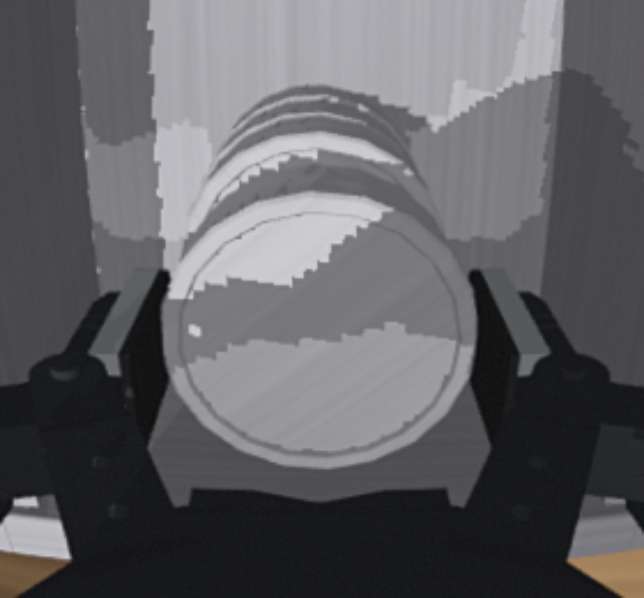

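View pics/s5c.png

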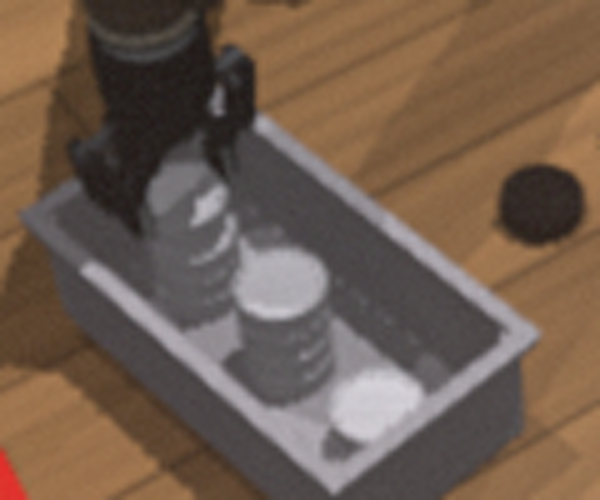

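Lateral alignment looks good. Feeling downward.

{"op": "send_rows", "data": {"rows": [[0, 0.002, -0.006, 0], [0, 0.002, -0.012, 0], [0, 0.002, -0.017, 0], [0, 0.002, -0.022, 0], [0, 0.002, -0.022, 0]]}}

```text
time: 8.68
eef_pos: [0.4085, -0.2906, 0.0945]
tcp_rot: [0.997, 0.074, -0.0, -0.0]
contact_force: [0.4, -0.0, -1.2]
opening: 0.711
```

{"op": "send_rows", "data": {"rows": [[0, 0, -0.002, 0], [0, 0, -0.004, 0], [0, 0, -0.004, 0]]}}

```text
time: 9.05
eef_pos: [0.4086, -0.2906, 0.0935]
tcp_rot: [0.997, 0.074, -0.0, -0.0]
contact_force: [0.2, 0.4, -0.5]
opening: 0.71
```

{"op": "send_rows", "data": {"rows": [[0, 0, -0.002, 0], [0, 0, -0.004, 0], [0, 0, -0.004, 0]]}}

```text
time: 9.43
eef_pos: [0.4086, -0.2906, 0.0923]
tcp_rot: [0.997, 0.074, -0.0, -0.0]
contact_force: [1.0, 0.1, -1.3]
opening: 0.715
```

{"op": "send_rows", "data": {"rows": [[0, 0, -0.001, 0], [0, 0, -0.0025, 0], [0, 0, -0.0025, 0]]}}

```text
time: 9.8
eef_pos: [0.4086, -0.2906, 0.0915]
tcp_rot: [0.997, 0.074, -0.0, -0.0]
contact_force: [0.6, 0.3, -1.5]
opening: 0.706
```

{"op": "send_rows", "data": {"rows": [[0, 0, -0.001, 0], [0, 0, -0.0025, 0], [0, 0, -0.0025, 0]]}}

```text
time: 10.18
eef_pos: [0.4086, -0.2907, 0.0911]
tcp_rot: [0.997, 0.074, -0.0, -0.0]
contact_force: [-0.3, 0.8, 1.6]
opening: 0.709
```

{"op": "send_rows", "data": {"rows": [[0, 0, -0.001, 0], [0, 0, -0.002, 0], [0, 0, -0.002, 0]]}}

```text
time: 10.55
eef_pos: [0.4087, -0.2907, 0.091]
tcp_rot: [0.997, 0.074, -0.0, -0.0]
contact_force: [-2.7, 1.6, 5.5]
opening: 0.705
```

Contact felt: 7 N change at TCP z 91, which matches a top at 70. Releasing.

{"op": "send_rows", "data": {"rows": [[0, 0, 0, 0], [0, 0, 0, 0], [0, 0, 0, 0], [0, 0, 0, 0], [0, 0, 0, 0]], "jaw": 0.1}}

```text
time: 11.18
eef_pos: [0.4086, -0.2906, 0.0902]
tcp_rot: [0.997, 0.074, -0.0, -0.0]
contact_force: [-0.7, 0.5, -0.3]
opening: 0.905
```

```bash
python3 - <<'E'
from h import *
s=monitor.get_state();im=snap('wrist','w6.png')
print(s['eef_pos'],s['contact_force'],s['opening'])
im=cv2.imread('pics/w6.png')[140:400,140:420];cv2.imwrite('pics/w6c.png',cv2.resize(im,None,fx=2.3,fy=2.3))
E
```

```text
[ 0.40858112 -0.29062827  0.09015389] [-0.65819594  0.4722906  -0.2554883 ] 0.9050225758306893
```

View pics/w6c.png

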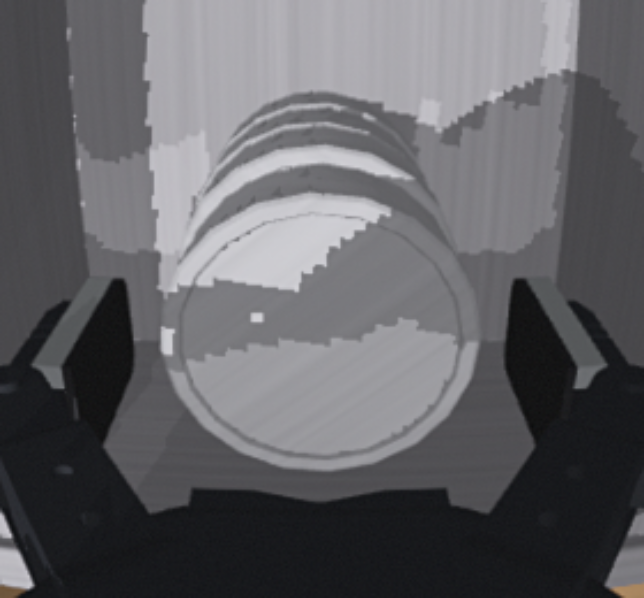

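{"op": "send_rows", "data": {"rows": [[0, 0, 0.02, 0], [0, 0, 0.06, 0], [0, 0, 0.13, 0], [0, 0, 0.25, 0], [0, 0, 0.4, 0], [0, 0, 0.5, 0], [0, 0, 0.6, 0], [0, 0, 0.6, 0], [0, 0, 0.6, 0], [0, 0, 0.6, 0]], "jaw": 0}}

```text
time: 12.48
eef_pos: [0.408, -0.29, 0.2685]
tcp_rot: [0.997, 0.074, -0.001, -0.001]
contact_force: [-0.1, 0.9, -0.9]
opening: 0.998
```

```bash
python3 - <<'E'
from h import *
import pickle
s=monitor.get_state();c=imaging.calibration('wrist');im=snap('wrist','w7.png');pickle.dump(c,open('w7.pkl','wb'))
print(s['eef_pos'],s['contact_force'],s['opening'])
snap('scene','s7.png')
im=cv2.imread('pics/s7.png')[165:265,150:270];cv2.imwrite('pics/s7c.png',cv2.resize(im,None,fx=5,fy=5,interpolation=cv2.INTER_CUBIC))
E
```

```text
[ 0.40802715 -0.29002038  0.26854475] [-0.14527895  0.89172043 -0.89237235] 0.9978204324168293
```

View pics/w7.png

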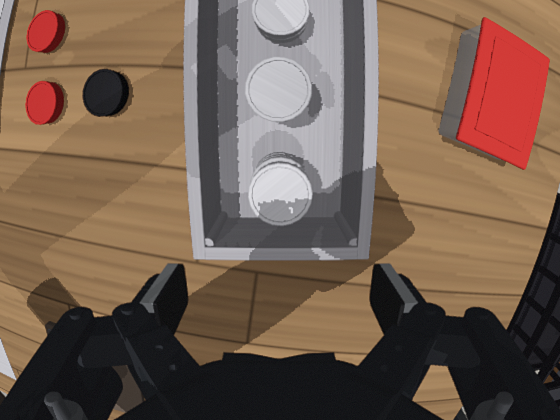

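View pics/s7c.png

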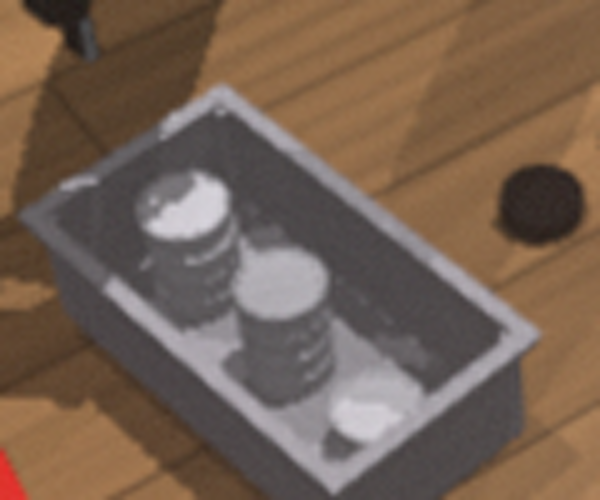

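The tin sits squarely on the near pile. I'll rise for one full view of the pan.

{"op": "send_rows", "data": {"rows": [[0.04, 0, 0.1, 0], [0.08, 0, 0.22, 0], [0.1, 0.02, 0.34, 0], [0.1, 0.02, 0.4, 0], [0.1, 0.02, 0.4, 0], [0.1, 0.02, 0.4, 0], [0.1, 0.02, 0.4, 0]]}}

```text
time: 13.45
eef_pos: [0.4381, -0.2844, 0.3882]
tcp_rot: [0.997, 0.074, -0.001, -0.001]
contact_force: [0.8, -0.1, 0.7]
opening: 1.002
```

```bash
python3 - <<'E'
from h import *
import pickle
s=monitor.get_state();c=imaging.calibration('wrist');im=snap('wrist','w8.png');pickle.dump(c,open('w8.pkl','wb'))
print(s['eef_pos'],s['tcp_rot'])
print([proj('wrist',P,c).round(0).tolist() for P in __import__('itertools').chain([[.504,-.278,.104]])])
im=cv2.imread('pics/w8.png');cv2.imwrite('pics/w8c.png',cv2.resize(im[0:260,150:410],None,fx=2.3,fy=2.3,interpolation=cv2.INTER_CUBIC))
E
```

```text
[ 0.43805113 -0.28442646  0.3881713 ] [ 0.9972442   0.07416972 -0.00113803 -0.00125326]
[[281.0, 123.0]]
```

View pics/w8c.png

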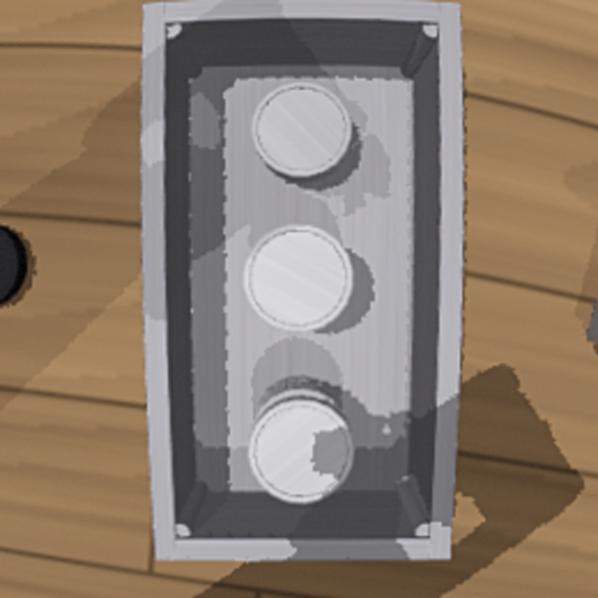

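```bash
cat > fw.py <<'E'
from m import *
import pickle
def W(p,x0,y0,s):return np.array([(p[0]+.5)/s-.5+x0,(p[1]+.5)/s-.5+y0])
def edgefit(img,c,name,lx,ly,z,p0):
    pass
E
python3 - <<'E' | tail -4
from fw import *
C['wrist']=pickle.load(open('w8.pkl','rb'))
wp=[W(p,150,0,2.3) for p in((144,3),(460,3),(450,560),(155,560))]
p,r=fit({'wrist':wp},.1625,.088,.104,[.5,-.28,.15]);print('pan wrist',p.round(4),r.round(1))
# allow scale/height free
f=lambda q:np.concatenate([proj('wrist',P,C['wrist'])-w for P,w in zip(rect(q[:3],.1625,.088,q[3]),wp)])
r=LS(f,[.5,-.28,.15,.1]);print(r.x.round(4),r.fun.round(1))
wi=[W(p,150,0,2.3) for p in((144,3),(460,3),(450,560),(155,560))]
E
```

```text
bay 0.5045162511378629 -0.278220581415774
bay 0.5984657618688406 -0.2641319536114093
pan wrist [ 0.5063 -0.2776  0.151 ] [-0.5 -0.3  0.5 -0.1 -0.   0.1  0.   0.3]
[ 0.5063 -0.2776  0.151   0.103 ] [-0.3 -0.   0.3  0.1 -0.2 -0.1  0.2  0. ]
```

{"op": "send_rows", "data": {"rows": [[0.02, 0.1, -0.03, -0.005], [0.05, 0.25, -0.06, -0.012], [0.08, 0.42, -0.1, -0.02], [0.1, 0.58, -0.13, -0.0292], [0.1, 0.74, -0.167, -0.0292], [0.1, 0.9, -0.167, -0.0292]]}}

```text
time: 14.25
eef_pos: [0.4677, -0.013, 0.3381]
tcp_rot: [1.0, -0.017, -0.002, -0.0]
contact_force: [0.2, 0.1, -0.1]
opening: 1.001
```

{"op": "send_rows", "data": {"rows": [[0, 0.16, -0.03, 0], [-0.02, 0.32, -0.06, 0], [-0.04, 0.48, -0.1, 0], [-0.06, 0.64, -0.133, 0], [-0.07, 0.78, -0.133, 0], [-0.07, 0.86, -0.133, 0], [-0.07, 0.882, -0.133, 0], [-0.07, 0.882, -0.133, 0], [-0.07, 0.882, -0.133, 0], [-0.07, 0.882, -0.133, 0]]}}

```text
time: 15.5
eef_pos: [0.4478, 0.2491, 0.3003]
tcp_rot: [1.0, -0.018, 0.0, 0.0]
contact_force: [0.1, -0.2, 0.1]
opening: 1.002
```

```bash
python3 - <<'E'
from h import *
import pickle
s=monitor.get_state();c=imaging.calibration('wrist');im=snap('wrist','w9.png');pickle.dump(c,open('w9.pkl','wb'))
print(s['eef_pos'],s['tcp_rot'],s['qpos'].round(2))
im=cv2.imread('pics/w9.png');cv2.imwrite('pics/w9c.png',cv2.resize(im[0:260,150:410],None,fx=2.3,fy=2.3,interpolation=cv2.INTER_CUBIC))
E
```

```text
[0.44780781 0.2491206  0.30027179] [ 9.99838075e-01 -1.79948194e-02  7.45631949e-05  7.30107772e-05] [ 0.31 -0.12  1.91 -0.    1.35  1.92]
```

View pics/w9c.png

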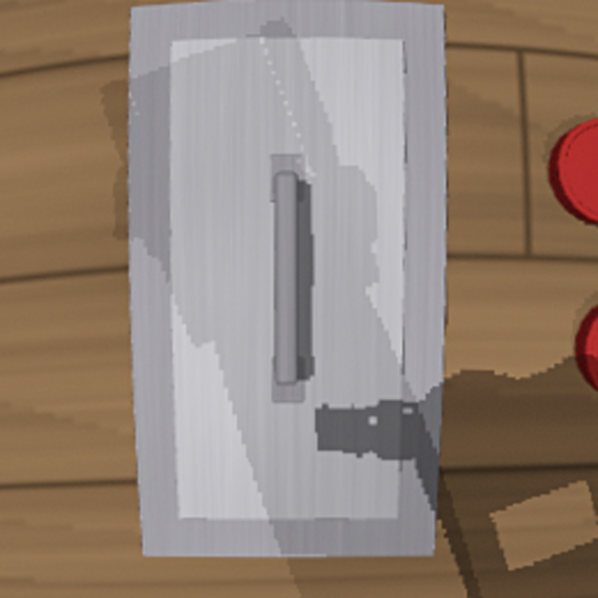

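The lid plate corners in the crop are (131,5), (443,5), (433,556) and (143,556). The handle bar runs from (287,172) to (285,384).

```bash
python3 - <<'E' | tail -3
from fw import *
c=C['wrist']=pickle.load(open('w9.pkl','rb'))
wp=[W(p,150,0,2.3) for p in((131,5),(443,5),(433,556),(143,556))]
p,r=fit({'wrist':wp},.1625,.088,.011,[.5,.25,0]);print('lid wrist',p.round(4),r.round(1))
a=onz('wrist',*W((286.5,172),150,0,2.3),.046,c);b=onz('wrist',*W((285.5,384),150,0,2.3),.046,c);print(a.round(4),b.round(4),((a+b)/2).round(4),np.arctan2(*(a-b)[[1,0]]),np.linalg.norm(a-b))
E
```

```text
bay 0.5984657618688406 -0.2641319536114093
lid wrist [ 0.5179  0.2512 -0.0351] [-0.4  0.2  0.6 -0.4  0.4  0.2 -0.5  0.1]
[0.5721 0.249  0.046 ] [0.4639 0.2534 0.046 ] [0.518  0.2512 0.046 ] -0.041130557172537496 0.108241044013242
```

The lid pose from the wrist is (.5179,.2512,−2.0°), and the wrist and top cameras agree on the lid-to-pan displacement within 0.5 mm. Descending on the handle.

{"op": "send_rows", "data": {"rows": [[0.08, 0.004, -0.05, 0], [0.16, 0.004, -0.15, 0], [0.22, 0.004, -0.28, 0], [0.233, 0.004, -0.42, 0], [0.233, 0.004, -0.56, 0], [0.233, 0.004, -0.68, 0], [0.233, 0.004, -0.76, 0], [0.233, 0.004, -0.81, 0], [0.233, 0.004, -0.84, 0], [0.233, 0.004, -0.86, 0], [0.233, 0.004, -0.87, 0], [0.233, 0.004, -0.87, 0], [0.233, 0.004, -0.87, 0]]}}

```text
time: 17.18
eef_pos: [0.5179, 0.2513, 0.0398]
tcp_rot: [1.0, -0.017, 0.001, -0.0]
contact_force: [0.1, -0.6, -0.1]
opening: 1.0
```

```bash
python3 - <<'E'
from h import *
s=monitor.get_state();c=imaging.calibration('wrist');im=snap('wrist','w10.png')
print(s['eef_pos'],s['contact_force'])
E
```

```text
[0.51788895 0.25132476 0.03981202] [ 0.13573442 -0.56923566 -0.05014046]
```

View pics/w10.png

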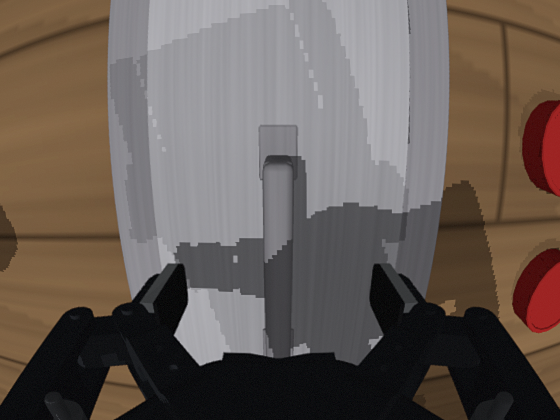

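The bar is centred between the jaws at column 278. Closing.

{"op": "send_rows", "data": {"rows": [[0, 0, 0, 0], [0, 0, 0, 0], [0, 0, 0, 0], [0, 0, 0, 0], [0, 0, 0, 0], [0, 0, 0, 0], [0, 0, 0, 0], [0, 0, 0, 0], [0, 0, 0, 0], [0, 0, 0, 0]], "jaw": 1, "newtons": 80}}

```text
time: 18.48
eef_pos: [0.5176, 0.2513, 0.0394]
tcp_rot: [1.0, -0.017, 0.0, -0.0]
contact_force: [-0.7, 0.3, 2.6]
opening: 0.122
```

{"op": "send_rows", "data": {"rows": [[0, 0, 0.01, 0], [0, 0, 0.03, 0], [0, 0, 0.06, 0], [0, 0, 0.11, 0], [0, 0, 0.18, 0], [0, 0, 0.27, 0], [0, 0, 0.37, 0], [0, 0, 0.47, 0], [0, 0, 0.56, 0], [0, 0, 0.6, 0], [0, 0, 0.6, 0], [0, 0, 0.6, 0]]}}

```text
time: 19.98
eef_pos: [0.5166, 0.2509, 0.2176]
tcp_rot: [1.0, -0.017, -0.001, 0.0]
contact_force: [0.3, -0.8, -6.6]
opening: 0.118
```

```bash
python3 - <<'E'
from h import *
s=monitor.get_state();c=imaging.calibration('wrist');im=snap('wrist','w11.png')
print(s['eef_pos'],s['contact_force'],s['wrist_torque'],s['opening'],s['tcp_rot'])
snap('scene','s11.png')
E
```

```text
[0.51658421 0.25089658 0.21762531] [ 0.26354014 -0.77163285 -6.55334745] [ 0.01947045  0.03541996 -0.01092914] 0.1178829673406718 [ 9.99848847e-01 -1.73266081e-02 -1.37998419e-03  4.08587323e-04]
```

View pics/w11.png

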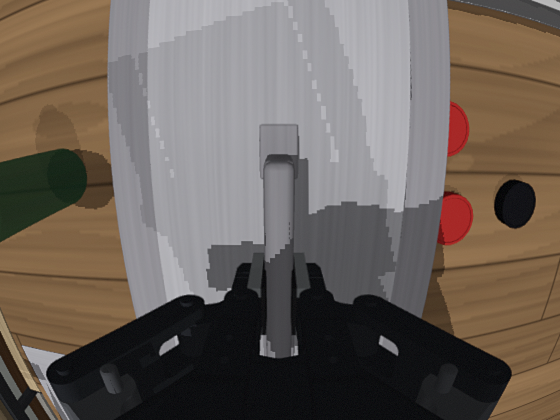

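View pics/s11.png

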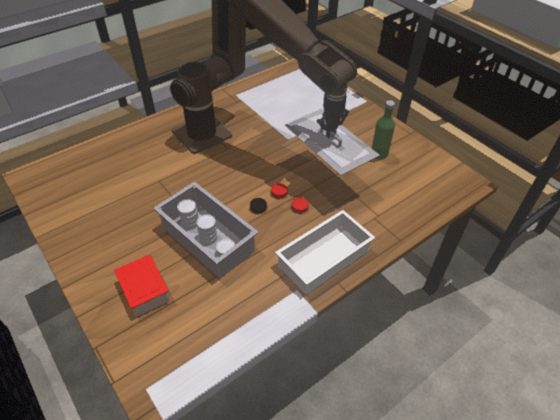

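The lid hangs level and centred (weight about 6 N, negligible torque). Carrying it over the pan.

{"op": "send_rows", "data": {"rows": [[0, -0.02, 0, 0], [0, -0.06, 0, 0.001], [0, -0.12, 0, 0.003], [0, -0.2, 0, 0.005], [0, -0.3, 0, 0.007], [0, -0.4, 0, 0.009], [0, -0.5, 0, 0.011], [0, -0.6, 0, 0.013], [0, -0.7, 0, 0.0147], [0, -0.8, 0, 0.0147], [0, -0.9, 0, 0.0147]]}}

```text
time: 21.45
eef_pos: [0.5171, -0.0206, 0.2193]
tcp_rot: [1.0, 0.029, 0.0, 0.0]
contact_force: [-0.1, 0.3, -5.4]
opening: 0.121
```

{"op": "send_rows", "data": {"rows": [[-0.005, -0.1, 0, 0.002], [-0.01, -0.2, 0, 0.004], [-0.015, -0.3, 0, 0.006], [-0.02, -0.4, 0, 0.008], [-0.025, -0.5, 0, 0.01], [-0.03, -0.6, 0, 0.012], [-0.0393, -0.69, 0, 0.0147], [-0.0393, -0.76, 0, 0.0147], [-0.0393, -0.81, 0, 0.0147], [-0.0393, -0.845, 0, 0.0147], [-0.0393, -0.86, 0, 0.0147], [-0.0393, -0.8633, 0, 0.0147], [-0.0393, -0.8633, 0, 0.0147], [-0.0393, -0.8633, 0, 0.0147], [-0.0393, -0.8633, 0, 0.0147]]}}

```text
time: 23.32
eef_pos: [0.5058, -0.2775, 0.2193]
tcp_rot: [0.997, 0.075, 0.0, -0.0]
contact_force: [-1.0, 0.2, -5.5]
opening: 0.122
```

{"op": "send_rows", "data": {"rows": [[0, 0, -0.02, 0], [0, 0, -0.06, 0], [0, 0, -0.11, 0], [0, 0, -0.16, 0], [0, 0, -0.19, 0], [0, 0, -0.2, 0], [0, 0, -0.2, 0], [0, 0, -0.2, 0], [0, 0, -0.2, 0]]}}

```text
time: 24.45
eef_pos: [0.506, -0.2781, 0.1599]
tcp_rot: [0.997, 0.075, 0.0, 0.0]
contact_force: [-0.3, -0.5, -5.7]
opening: 0.118
```

```bash
python3 - <<'E'
from h import *
import pickle
s=monitor.get_state();c=imaging.calibration('wrist');pickle.dump(c,open('w12.pkl','wb'));im=snap('wrist','w12.png')
print(s['eef_pos'],s['contact_force'],s['wrist_torque'],s['opening'],s['tcp_rot'],2*np.arctan2(s['tcp_rot'][1],s['tcp_rot'][0]))
snap('scene','s12.png');snap('top','t12.png')
a=cv2.imread('pics/s12.png')[165:285,145:275];b=cv2.imread('pics/t12.png')[160:310,300:420]
cv2.imwrite('pics/s12c.png',cv2.resize(a,None,fx=5,fy=5,interpolation=cv2.INTER_CUBIC));cv2.imwrite('pics/t12c.png',cv2.resize(b,None,fx=4,fy=4,interpolation=cv2.INTER_CUBIC))
E
```

```text
[ 0.50601092 -0.27805104  0.15990681] [-0.31877919 -0.49304734 -5.73392552] [-0.00340882 -0.01641031  0.02435283] 0.11826268408245112 [9.97183248e-01 7.50010968e-02 4.60196109e-04 4.39423574e-04] 0.15014321238839273
```

View pics/w12.png

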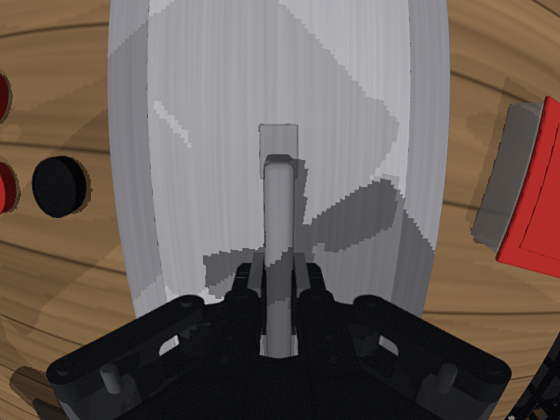

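View pics/s12c.png

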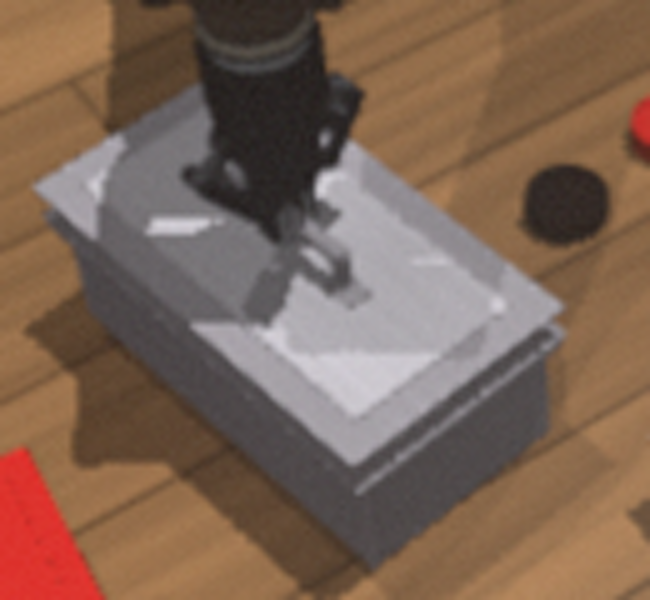

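View pics/t12c.png

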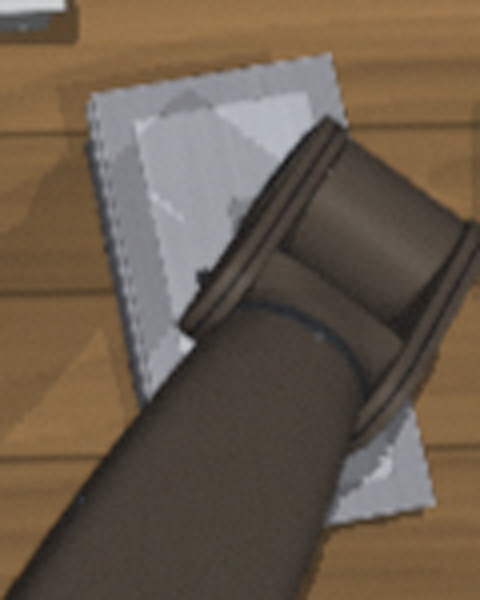

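```bash
python3 - <<'E' | tail -2
from fw import *
q=[W(p,145,165,5) for p in((562,307),(352,467),(35,188))]
def g(n,q,idx,z):
    f=lambda p:np.concatenate([proj(n,rect(p,.1625,.088,z)[i],C[n])-w for i,w in zip(idx,q)])
    r=LS(f,[.5,-.28,.15]);print(n,r.x.round(4),r.fun.round(1))
g('scene',q,(0,1,2),.1315)
q=[W(p,300,160,4) for p in((88,95),(330,55),(436,503))]
g('top',q,(0,1,2),.1315)
E
```

```text
scene [ 0.5065 -0.2796  0.1463] [ 0.7  0.1 -0.1  0.2 -0.6 -0.4]
top [ 0.5034 -0.2783  0.1553] [ 0.4 -0.  -0.4 -0.4  0.   0.4]
```

The held lid measures (.5034,−.2783) in the top view and (.5065,−.2796) in the scene view. That matches the pan's estimates in the same cameras within about 1 mm. Lowering slowly.

{"op": "send_rows", "data": {"rows": [[0, 0, -0.01, 0], [0, 0, -0.02, 0], [0, 0, -0.03, 0], [0, 0, -0.04, 0], [0, 0, -0.048, 0], [0, 0, -0.048, 0]]}}

```text
time: 25.35
eef_pos: [0.5056, -0.2777, 0.1445]
tcp_rot: [0.997, 0.075, -0.0, -0.0]
contact_force: [-0.3, 0.6, -5.2]
opening: 0.122
```

{"op": "send_rows", "data": {"rows": [[0, 0, -0.004, 0], [0, 0, -0.008, 0], [0, 0, -0.008, 0]]}}

```text
time: 25.72
eef_pos: [0.5056, -0.2778, 0.1423]
tcp_rot: [0.997, 0.075, -0.0, -0.0]
contact_force: [0.5, -0.3, -6.0]
opening: 0.122
```

{"op": "send_rows", "data": {"rows": [[0, 0, -0.004, 0], [0, 0, -0.007, 0], [0, 0, -0.007, 0]]}}

```text
time: 26.1
eef_pos: [0.5056, -0.2778, 0.1402]
tcp_rot: [0.997, 0.075, -0.0, -0.0]
contact_force: [-0.0, 0.8, -5.6]
opening: 0.119
```

The step is already 3 mm into the mouth with no contact.

{"op": "send_rows", "data": {"rows": [[0, 0, -0.004, 0], [0, 0, -0.007, 0], [0, 0, -0.007, 0]]}}

```text
time: 26.48
eef_pos: [0.5056, -0.2778, 0.1381]
tcp_rot: [0.997, 0.075, -0.0, -0.0]
contact_force: [-0.0, -0.0, -4.6]
opening: 0.117
```

{"op": "send_rows", "data": {"rows": [[0, 0, -0.003, 0], [0, 0, -0.005, 0], [0, 0, -0.005, 0]]}}

```text
time: 26.85
eef_pos: [0.5057, -0.2778, 0.1366]
tcp_rot: [0.997, 0.075, -0.0, -0.0]
contact_force: [-0.3, 0.2, -6.1]
opening: 0.121
```

{"op": "send_rows", "data": {"rows": [[0, 0, -0.002, 0], [0, 0, -0.003, 0], [0, 0, -0.003, 0]]}}

```text
time: 27.22
eef_pos: [0.5057, -0.2778, 0.1358]
tcp_rot: [0.997, 0.075, -0.0, -0.0]
contact_force: [-0.9, 0.0, -5.5]
opening: 0.123
```

{"op": "send_rows", "data": {"rows": [[0, 0, -0.001, 0], [0, 0, -0.002, 0], [0, 0, -0.002, 0]]}}

```text
time: 27.6
eef_pos: [0.5057, -0.2779, 0.1354]
tcp_rot: [0.997, 0.075, 0.0, 0.0]
contact_force: [-0.7, 0.3, -5.0]
opening: 0.121
```

{"op": "send_rows", "data": {"rows": [[0, 0, -0.001, 0], [0, 0, -0.002, 0], [0, 0, -0.002, 0]]}}

```text
time: 27.98
eef_pos: [0.5058, -0.2778, 0.1354]
tcp_rot: [0.997, 0.075, -0.0, 0.0]
contact_force: [-3.1, 2.0, 2.0]
opening: 0.121
```

Seated at TCP z 0.1354, the height computed for home. The load has gone from −5 to +2 N. A touch more, then release.

{"op": "send_rows", "data": {"rows": [[0, 0, -0.001, 0], [0, 0, -0.001, 0]]}}

```text
time: 28.22
eef_pos: [0.5058, -0.2778, 0.1354]
tcp_rot: [0.997, 0.075, -0.0, -0.0]
contact_force: [-3.9, 2.7, 4.4]
opening: 0.122
```

{"op": "send_rows", "data": {"rows": [[0, 0, 0, 0], [0, 0, 0, 0], [0, 0, 0, 0], [0, 0, 0, 0], [0, 0, 0, 0], [0, 0, 0, 0]], "jaw": 0.5}}

```text
time: 28.98
eef_pos: [0.5057, -0.2778, 0.1343]
tcp_rot: [0.997, 0.075, 0.0, 0.0]
contact_force: [0.6, 0.2, 0.2]
opening: 0.502
```

```bash
python3 - <<'E'
from h import *
s=monitor.get_state();im=snap('wrist','w13.png')
print(s['eef_pos'],s['contact_force'],s['opening'])
E
```

```text
[ 0.50572651 -0.27783615  0.13428333] [0.61053949 0.20995771 0.21079322] 0.5017827851723343
```

View pics/w13.png

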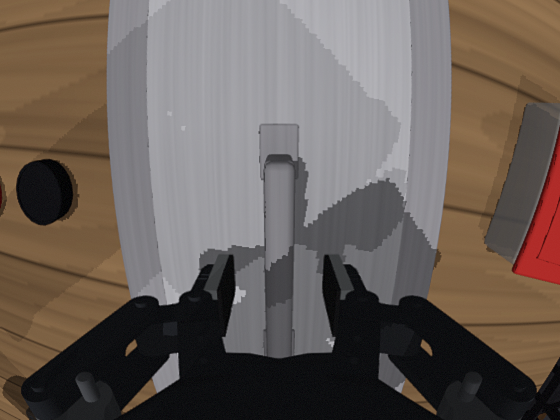

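The fingers are clear of the bar. Retreating straight up, then checking.

{"op": "send_rows", "data": {"rows": [[0, 0, 0.02, 0], [0, 0, 0.06, 0], [0, 0, 0.13, 0], [0, 0, 0.25, 0], [0, 0, 0.4, 0], [-0.05, 0, 0.55, 0], [-0.15, 0, 0.7, 0], [-0.2, 0.1, 0.75, 0], [-0.2, 0.2, 0.75, 0], [-0.2, 0.2, 0.75, 0], [-0.2, 0.2, 0.75, 0], [-0.2, 0.2, 0.75, 0]]}}

```text
time: 30.52
eef_pos: [0.4457, -0.2184, 0.3591]
tcp_rot: [0.997, 0.075, -0.0, -0.0]
contact_force: [0.2, -0.5, -0.4]
opening: 0.501
```

```bash
python3 - <<'E'
from h import *
import pickle
s=monitor.get_state();print(s['time'],s['eef_pos'],s['contact_force'])
c=imaging.calibration('wrist');pickle.dump(c,open('w14.pkl','wb'));snap('wrist','w14.png');snap('scene','s14.png');snap('top','t14.png')
a=cv2.imread('pics/s14.png')[165:285,145:275]
cv2.imwrite('pics/s14c.png',cv2.resize(a,None,fx=5,fy=5,interpolation=cv2.INTER_CUBIC))
E
```

```text
30.525 [ 0.44570957 -0.21844304  0.35908176] [ 0.17883065 -0.45221412 -0.4370957 ]
```

View pics/s14c.png

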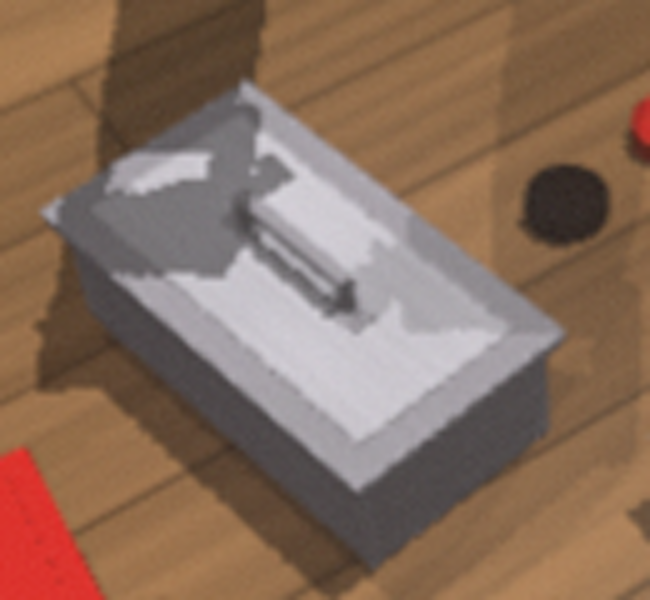

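View pics/w14.png

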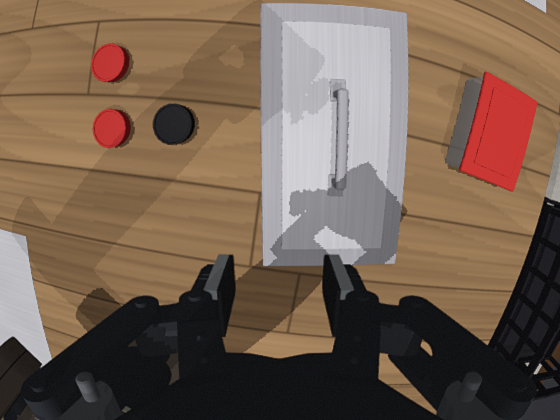

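View pics/t14.png

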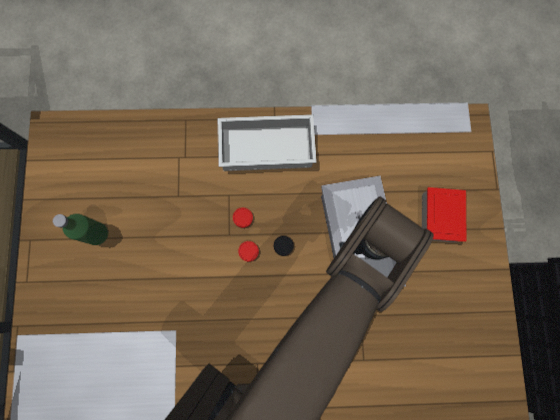

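The scene crop shows the lid flush on the rim all round: corners (562,333), (357,490), (42,210) and (245,82), with no gap at any edge. Bottle, food box and tub haven't moved.

```bash
python3 -c "
from h import *
print(workorder.sign_off())"
```

```text
the job is handed in; nothing more can be done
None
```

The silver tin is in the pan and the lid is on. I signed the job off at about 30.5 s of the 69 s limit, and no verdict was reported.

- **Tin:** I set it on the near pile, which was 3 tins high. I lowered it in steps of about half a millimetre and met the pile top at the expected 70 mm with about 7 N. The pictures after release showed it square on the pile.
- **Lid:** I gripped it by its handle and carried it level over the pan. The step went in without catching, and the lid seated with the tool at 135.4 mm, the height computed for fully home, with about 10 N of load change. The last scene picture shows no gap along the rim edges it can see. The handle was released and the arm lifted clear.
- **Bystanders:** The bottle, food box and tub look unmoved in the last top view.
- **Disagreement:** The cameras differed by 2 to 3 mm in absolute x. The lid-to-pan displacement agreed within 0.5 mm between the top and wrist cameras, so I placed the lid by that. No check failed.

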